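# Find the rocking corner of the microscope plate and press its shim flat

## Task

The metal plate that the microscope will stand on rocks at one of its four corners. Press down on the bare corners one after another with closed fingertips until you find the one that gives, then press the upturned leaf of that corner's shim down flat against the plate and finish while still holding it flat, so that its adhesive can take. Only press: do not press the other three shims, do not lift or shove the plate, and leave everything around it where it stands.

Things in the scene. Friction and masses are not known exactly. Their poses are not given: they have to be found in the camera images.
- plate: loose level aluminium plate, 220 (its x) x 260 (its y) x 8 mm, 1 to 1.4 kg, on four feet; origin at the centre of its underside, 19 mm above the bench (top at 27 mm). x points away from the robot within 15 degrees, y left. One corner, a different one each time, not to be told by eye, gives when pressed: starts at 1.2 N, at 3 N it has sunk 6 mm to a hard stop; springs back
- mat: fixed black rubber mat under the plate, 280 x 320 x 3 mm, origin at the centre of its underside. On it stand the plate's four round black feet, 16 mm tall, one under each corner: three solid and one slack and sprung, all looking alike
- corner_near_left (a point): bare spot to press on the plate's top at its near left corner, over the foot: plate x -95, y +115 mm, 15 mm in from both edges; moves with the plate
- shim_near_left (a joint): leaf angle of the near left corner's shim: 0 = sprung up, 0.45 rad = flat on the plate. Steel U-clip on the plate's left edge; leaf 26 mm wide (plate x), 45 mm long, bends at plate x -45, y +129 mm, points inward, free end 20 mm above the plate. Free end needs 1.5 N to start, 7 N to lie flat (20 N is harmless); springs back; the push also loads the plate
- shim_near_left_tip (a point): point on the leaf's upper face of the near left corner's shim, 38 mm from its bend and 7 mm short of its free end, about 19 mm above the plate's top while up; moves with the leaf
- corner_near_right (a point): bare spot to press on the plate's top at its near right corner, over the foot: plate x -95, y -115 mm, 15 mm in from both edges; moves with the plate
- shim_near_right (a joint): leaf angle of the near right corner's shim: 0 = sprung up, 0.45 rad = flat on the plate. Steel U-clip on the plate's right edge; leaf 26 mm wide (plate x), 45 mm long, bends at plate x -45, y -129 mm, points inward, free end 20 mm above the plate. Free end needs 1.5 N to start, 7 N to lie flat (20 N is harmless); springs back; the push also loads the plate
- shim_near_right_tip (a point): point on the leaf's upper face of the near right corner's shim, 38 mm from its bend and 7 mm short of its free end, about 19 mm above the plate's top while up; moves with the leaf
- corner_far_left (a point): bare spot to press on the plate's top at its far left corner, over the foot: plate x +95, y +115 mm, 15 mm in from both edges; moves with the plate
- shim_far_left (a joint): leaf angle of the far left corner's shim: 0 = sprung up, 0.45 rad = flat on the plate. Steel U-clip on the plate's left edge; leaf 26 mm wide (plate x), 45 mm long, bends at plate x +45, y +129 mm, points inward, free end 20 mm above the plate. Free end needs 1.5 N to start, 7 N to lie flat (20 N is harmless); springs back; the push also loads the plate
- shim_far_left_tip (a point): point on the leaf's upper face of the far left corner's shim, 38 mm from its bend and 7 mm short of its free end, about 19 mm above the plate's top while up; moves with the leaf
- corner_far_right (a point): bare spot to press on the plate's top at its far right corner, over the foot: plate x +95, y -115 mm, 15 mm in from both edges; moves with the plate
- shim_far_right (a joint): leaf angle of the far right corner's shim: 0 = sprung up, 0.45 rad = flat on the plate. Steel U-clip on the plate's right edge; leaf 26 mm wide (plate x), 45 mm long, bends at plate x +45, y -129 mm, points inward, free end 20 mm above the plate. Free end needs 1.5 N to start, 7 N to lie flat (20 N is harmless); springs back; the push also loads the plate
- shim_far_right_tip (a point): point on the leaf's upper face of the far right corner's shim, 38 mm from its bend and 7 mm short of its free end, about 19 mm above the plate's top while up; moves with the leaf
- objective: a small steel microscope objective, 27 mm diameter, 42 mm tall, standing near the middle of the plate; origin at the centre of its underside; to be left alone
- slide_box: a flat blue slide box, 85 x 100 x 28 mm, to the right of the mat; origin at the centre of its underside; to be left alone
- oil_bottle: a small amber bottle, 30 mm diameter, 62 mm tall, to the right of the mat; origin at the centre of its underside; to be left alone
- specimen_jar: a clear jar with a white lid, 48 mm diameter, 60 mm tall, to the left of the mat; origin at the centre of its underside; to be left alone
- petri_dish: a closed clear dish, 88 mm diameter, 16 mm tall, to the left of the mat; origin at the centre of its underside; to be left alone
- pen: a pen, 120 mm long, 10 mm thick, lying beyond the mat, origin under its middle; to be left alone

How it is judged:
By the outcome, as a careful person would: the job done as asked, in the order asked, and still so for the second after the job is handed in, while the arm keeps its last pose, push and grip.
It also fails if it takes over 61 s, if anything falls off the work surface, if the arm or the gripper's body presses on something with over 40 N, if the wrist force passes 120 N, or if a joint passes its speed limit or range.

## Robot

A 6-joint arm with a two-finger parallel gripper is mounted at the origin on the work surface. World frame = base frame: x ahead of the robot, y to its left, z up, the work surface at z = 0. Lengths are in mm, angles in degrees, forces in N, time in s.
With the tool pointing down it reaches from about 250 to 725 mm from the base axis. Payload 4 kg.
Tool frame: the origin (TCP) lies at the very end of the fingers, on their centre line; the grasp point (between the pads) lies 19 mm behind it (r.grip_point_offset is the distance from the TCP to the grasp point, in mm); x points along the fingers, z is the direction in which the jaws open and shut, and the axes are right-handed (so a half turn about x gives the same grasp; the last joint's range is limited). The gripper opens to 85 mm and grips with 20 to 120 N. Pads are 22 mm wide; open, the fingers measure 114 mm over their backs; the gripper's body (76 mm by 85 mm) begins 54 mm behind the grasp point. The pads swing forward as they close: fully open they stand 13 mm farther back than shut.
Start: joints at [67.724, 13.785, 0.286, 76.501, 0, 90], TCP at [189.537, 462.683, 231.306] pointing down, gripper open.
Joint ranges: [-155.79, 155.79], [-60.16, 107.12], [-62.33, 73.08], [-114, 123.19], [-81.49, 82.49], [-180, 180]. Speed limits (degrees/s): [159.86, 159.86, 180, 180, 180, 180].

## Interface

Orientations are given as [roll, pitch, yaw] about the fixed x, y, z axes, in that order (R = Rz(yaw) Ry(pitch) Rx(roll)).
In Python, from cell import r, cams, order, models gives the robot as it stands. The module is installed in compiled form; this text tells all that it offers.
- The arm moves only by the tool drive_tool, never from a script. Its argument "steps" is a list of rows, each an object with "angular": the turn, a rotation vector about the world's x, y, z in degrees, a list of three; "dp": the shift along the world's x, y, z in cm, a list of three; "fingers": the opening, from -1 (shut) to 1 (fully open). In form: [{"angular": [ax, ay, az], "dp": [x, y, z], "fingers": fingers}, ...]. A call has 1 to 8 rows; each row is the pose to reach, as a shift and turn from the pose measured when the call began; what a row does not reach only later rows make up. A row lasts 1/12 s, in which the tool goes at most 41.7 mm and 7.16 degrees, less where a joint would pass 70% of its speed; a pose out of reach is approached as far as the arm can. A call with a gripper value outside its range is refused whole. The fingers move at their own pace and stop on an object; "grip_force" is the grip in N (left out, the last holds). Time passes only in rows, so rows that repeat a pose let the fingers close. It gives the time, the measured TCP pose, the force and the opening at its end, in the units of the state.
- r.observe(): the state, without advancing time (a new reading comes with each control period).
- cams.capture(name): name is "scene" or "side" or "wrist"; returns the picture (420x560x3 uint8, blue, green, red); there is no depth.
- cams.camera_params(name): a dict with "fov_y" (degrees; the focal length in pixels is half the picture's height over the tangent of half this angle, whatever the lens; pixels are square), "cx", "cy" (the principal point, pixels), "extrinsics" (4x4, takes a point from camera to world coordinates). Camera axes: x right, y down, z forward; pixel columns grow to the right and rows downward; lengths in mm; the calibration is good to about 2 mm. A picture is of the moment at which its call begins: read the wrist's pose just before it. camera_params takes no time and is no camera call; for the wrist camera it gives the pose at the moment of the call.
- order.sign_off(): hands the job in, once; it reports no verdict.
Trained networks look in the newest picture that a camera, given by its name, has taken for a name from the list of things; names that differ only in an ending like _2 or _b are one class to them, and where a whole thing is asked for, a point or a joint stands for the part that bears it (a point fixed in the world has none). Each returns a list of dicts, best first, with "p" (0 to 1); they miss things now and then, are a little off and sometimes report something else, mostly with a low value. They report only what shows in the picture. A call takes as long as a camera call.
- models.recognise(camera, query): "at" ([x, y, z] in mm, in world coordinates, good to about 4 mm: the middle of the surface that is visible of it).
The state is a dict: "t": time; "joints": joint angles; "joint_vel": joint speeds; "joint_torque": joint torques, N m; "ee_pos": TCP position; "orientation": TCP orientation; "ft_force": force on the tool from outside, world axes, zero at the start; "wrist_torque": the same for the moment, N m; "opening": finger opening in mm.
Only numpy, scipy, OpenCV 4.12 (cv2) and the standard library are available. Lean on these libraries where they do the work, as an engineer would, in place of code of your own. Each camera call takes 0.05 s, during which the arm holds its last target. There are 200 camera calls.

## Working session

There is one attempt and no reset: what is moved stays moved. The work goes in short steps, Python scripts to look and compute and a tool call to move; the robot and the scene stay as the last step left them, time stands still between calls to the robot, and variables do not carry over. Pictures are saved under pics/ and viewed, about 8 in all and at most 12, crops included, and the job is handed in when it is done.

Besides the shell and the picture viewer there is one more tool, called after "Call:" as name([rows], argument=value, ...), one row to a line, values as JSON. drive_tool: Moves the arm, as the interface text tells. Its arguments: {"type":"object","properties":{"steps":{"type":"array"},"grip_force":{"type":"number"}},"required":["steps"]}

```bash
mkdir -p pics
python3 - <<'E'
from cell import r,cams,order,models
import cv2,numpy as np
s=r.observe();print({k:np.round(v,2).tolist() for k,v in s.items()})
a=cams.capture("scene");b=cams.capture("side")
cv2.imwrite("pics/scene.png",a);cv2.imwrite("pics/side.png",b)
for q in ["plate","corner_near_left","corner_near_right","corner_far_left","corner_far_right","shim_near_left_tip","shim_near_right_tip","shim_far_left_tip","shim_far_right_tip","objective","mat","specimen_jar","oil_bottle"]:
  for c in ["scene","side"]:
    print(q,c,[(round(d["p"],2),np.round(d["at"]).tolist()) for d in models.recognise(c,q)[:2]])
print(r.observe()["t"])
E
```

```text
{'t': 0.0, 'joints': [67.73, 13.83, 0.21, 76.5, -0.0, 90.0], 'joint_vel': [0.05, 0.04, 0.07, -0.07, 0.07, -0.01], 'joint_torque': [-0.0, -37.23, 25.24, 0.02, -0.0, -0.0], 'ee_pos': [189.29, 462.11, 230.4], 'orientation': [-179.78, 89.88, -112.05], 'ft_force': [1.05, -0.3, 0.26], 'wrist_torque': [-0.06, 0.01, -0.01], 'opening': 85.48}
plate scene [(0.77, [588.0, -72.0, 27.0]), (0.22, [644.0, 31.0, 39.0])]
plate side [(0.85, [573.0, -86.0, 26.0]), (0.46, [505.0, -157.0, 37.0])]
corner_near_left scene [(0.95, [585.0, -70.0, 26.0])]
corner_near_left side [(0.64, [568.0, -84.0, 29.0])]
corner_near_right scene [(0.77, [585.0, -66.0, 24.0])]
corner_near_right side [(0.87, [572.0, -87.0, 29.0])]
corner_far_left scene [(0.96, [587.0, -72.0, 25.0]), (0.73, [504.0, -156.0, 44.0])]
corner_far_left side [(0.59, [571.0, -86.0, 25.0])]
corner_far_right scene [(0.83, [589.0, -66.0, 27.0]), (0.33, [641.0, 35.0, 37.0])]
corner_far_right side [(0.7, [574.0, -87.0, 29.0])]
shim_near_left_tip scene [(0.51, [560.0, 51.0, 42.0])]
shim_near_left_tip side [(0.16, [598.0, -176.0, 43.0])]
shim_near_right_tip scene [(0.69, [504.0, -159.0, 42.0])]
shim_near_right_tip side [(0.61, [510.0, -159.0, 40.0])]
shim_far_left_tip scene [(0.72, [648.0, 33.0, 44.0])]
shim_far_left_tip side [(0.48, [649.0, 36.0, 46.0])]
shim_far_right_tip scene [(0.6, [591.0, -180.0, 43.0]), (0.21, [586.0, -70.0, 26.0])]
shim_far_right_tip side []
objective scene [(0.73, [644.0, 32.0, 43.0]), (0.42, [580.0, -41.0, 59.0])]
objective side [(0.61, [576.0, -44.0, 53.0])]
mat scene [(0.63, [607.0, -299.0, 40.0]), (0.59, [651.0, -94.0, 3.0])]
mat side [(0.88, [554.0, -174.0, 2.0])]
specimen_jar scene [(0.7, [690.0, 137.0, 65.0]), (0.62, [588.0, -74.0, 23.0])]
specimen_jar side [(0.81, [680.0, 138.0, 39.0])]
oil_bottle scene [(0.65, [605.0, -298.0, 40.0]), (0.59, [691.0, 140.0, 64.0])]
oil_bottle side [(0.61, [594.0, -301.0, 33.0]), (0.46, [567.0, -84.0, 30.0])]
1.4
```

View pics/scene.png

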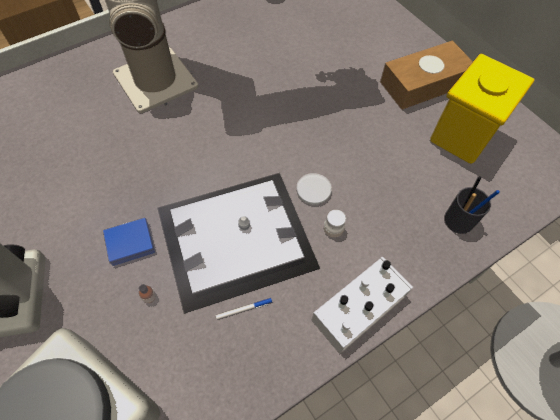

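View pics/side.png

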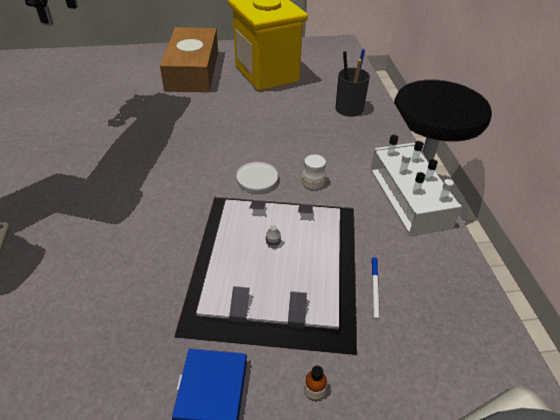

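The scene picture shows the white plate at about (170–303, 182–290) on its mat, with four dark leaves near (272,200), (285,232), (188,228) and (192,257). The objective is at (243,222). The side view shows the same layout. Next I fit the plate outline.

```bash
cat > h.py <<'E'
from cell import r,cams,order,models
import cv2,numpy as np
def K(c):
    p=cams.camera_params(c);f=210/np.tan(np.radians(p["fov_y"]/2));return p,f
def toworld(c,uv,z):
    p,f=K(c);E=np.array(p["extrinsics"]);uv=np.atleast_2d(uv).astype(float)
    d=np.c_[(uv[:,0]-p["cx"])/f,(uv[:,1]-p["cy"])/f,np.ones(len(uv))]@E[:3,:3].T
    o=E[:3,3];return o+d*((z-o[2])/d[:,2])[:,None]
E
python3 - <<'E'
from h import *
for c,seed in [("scene",(235,250)),("side",(270,270))]:
    im=cv2.imread(f"pics/{c}.png");g=im.min(2)
    m=(g>135).astype(np.uint8)
    n,l=cv2.connectedComponents(m);m=(l==l[seed[1],seed[0]]).astype(np.uint8)
    ct=max(cv2.findContours(m,cv2.RETR_EXTERNAL,cv2.CHAIN_APPROX_NONE)[0],key=len)[:,0]
    w=toworld(c,ct,27)[:,:2].astype(np.float32)
    rc=cv2.minAreaRect(w);print(c,m.sum(),rc,np.round(cv2.boxPoints(rc)).tolist())
E
```

```text
scene 8444 ((575.4679565429688, -61.552581787109375), (259.24359130859375, 219.32411193847656), 76.40067291259766) [[438.0, -162.0], [652.0, -213.0], [713.0, 39.0], [499.0, 90.0]]
side 13155 ((575.23291015625, -62.66046142578125), (260.1325378417969, 218.57382202148438), 76.29805755615234) [[438.0, -163.0], [651.0, -215.0], [712.0, 38.0], [500.0, 90.0]]
```

Call:
drive_tool([
  {"angular": [0,0,4],"dp": [3,-4,0],"fingers": -1},
  {"angular": [0,0,8.5],"dp": [32.1,-39,-14],"fingers": -1},
  {"angular": [0,0,8.5],"dp": [32.1,-39,-14],"fingers": -1},
  {"angular": [0,0,8.5],"dp": [32.1,-39,-14],"fingers": -1},
  {"angular": [0,0,8.5],"dp": [32.1,-39,-14],"fingers": -1},
  {"angular": [0,0,8.5],"dp": [32.1,-39,-14],"fingers": -1},
  {"angular": [0,0,8.5],"dp": [32.1,-39,-14],"fingers": -1},
  {"angular": [0,0,8.5],"dp": [32.1,-39,-14],"fingers": -1},
])

```text
t: 2.07
ee_pos: [393.9, 212.9, 146.8]
orientation: [-43.3, 89.9, 33.0]
ft_force: [0.7, 1.0, 0.5]
opening: 0.1
```

Call:
drive_tool([
  {"angular": [0,0,0],"dp": [11.6,-14.1,-6],"fingers": -1},
  {"angular": [0,0,0],"dp": [11.6,-14.1,-6],"fingers": -1},
  {"angular": [0,0,0],"dp": [11.6,-14.1,-8.7],"fingers": -1},
  {"angular": [0,0,0],"dp": [11.6,-14.1,-8.7],"fingers": -1},
  {"angular": [0,0,0],"dp": [11.6,-14.1,-8.7],"fingers": -1},
  {"angular": [0,0,0],"dp": [11.6,-14.1,-8.7],"fingers": -1},
  {"angular": [0,0,0],"dp": [11.6,-14.1,-8.7],"fingers": -1},
  {"angular": [0,0,0],"dp": [11.6,-14.1,-8.7],"fingers": -1},
])

```text
t: 2.73
ee_pos: [509.5, 72.0, 59.7]
orientation: [22.9, 89.9, 99.1]
ft_force: [-0.7, 1.3, 0.8]
opening: -0.2
```

Run:
```python
from h import *
print(r.observe()["ee_pos"],r.observe()["ft_force"])
im=cams.capture("side");im2=cams.capture("scene")
cv2.imwrite("pics/a.png",np.hstack([cv2.resize(im[170:350,170:390],None,fx=1.8,fy=1.8),cv2.resize(im2[150:330,140:340],None,fx=1.8,fy=1.8)]))
```

```text
[509.47282057  72.04390405  59.70841821] [-0.70699484  1.28060323  0.84056113]
```

View pics/a.png

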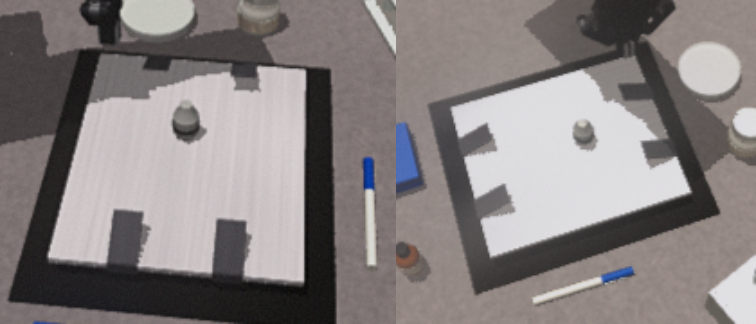

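The crops show the closed fingertips above the near-left corner of the plate, at (107,30) on the left and (628,48) on the right. I'll press slowly from here.

Call:
drive_tool([
  {"angular": [0,0,0],"dp": [0.05,0,-2.5],"fingers": -1},
  {"angular": [0,0,0],"dp": [0.05,0,-3.0],"fingers": -1},
  {"angular": [0,0,0],"dp": [0.05,0,-3.2],"fingers": -1},
  {"angular": [0,0,0],"dp": [0.05,0,-3.3],"fingers": -1},
  {"angular": [0,0,0],"dp": [0.05,0,-3.4],"fingers": -1},
  {"angular": [0,0,0],"dp": [0.05,0,-3.5],"fingers": -1},
  {"angular": [0,0,0],"dp": [0.05,0,-3.5],"fingers": -1},
])

```text
t: 3.42
ee_pos: [510.8, 73.5, 27.1]
orientation: [-47.6, 89.8, 28.8]
ft_force: [-2.3, 0.1, 5.1]
opening: -0.1
```

Call:
drive_tool([
  {"angular": [0,0,0],"dp": [0,0,3.5],"fingers": -1},
  {"angular": [0,0,0],"dp": [0,0,4],"fingers": -1},
  {"angular": [0,0,0],"dp": [18.4,-4.6,4],"fingers": -1},
  {"angular": [0,0,0],"dp": [18.4,-4.6,4],"fingers": -1},
  {"angular": [0,0,0],"dp": [18.4,-4.6,4],"fingers": -1},
  {"angular": [0,0,0],"dp": [18.4,-4.6,4],"fingers": -1},
  {"angular": [0,0,0],"dp": [18.4,-4.6,4],"fingers": -1},
  {"angular": [0,0,0],"dp": [18.4,-4.6,4],"fingers": -1},
])

```text
t: 4.08
ee_pos: [699.8, 25.6, 67.1]
orientation: [-66.9, 89.5, 9.3]
ft_force: [-0.2, 0.6, -1.0]
opening: -0.0
```

Call:
drive_tool([
  {"angular": [0,0,0],"dp": [0,0,-0.1],"fingers": -1},
  {"angular": [0,0,0],"dp": [0,0,-0.1],"fingers": -1},
])

```text
t: 4.25
ee_pos: [699.6, 25.5, 65.8]
orientation: [-67.1, 89.5, 9.1]
ft_force: [-0.1, 0.5, 0.2]
opening: 0.1
```

Call:
drive_tool([
  {"angular": [0,0,0],"dp": [-0.5,0.2,-3.1],"fingers": -1},
  {"angular": [0,0,0],"dp": [-0.5,0.2,-3.6],"fingers": -1},
  {"angular": [0,0,0],"dp": [-0.5,0.2,-3.8],"fingers": -1},
  {"angular": [0,0,0],"dp": [-0.5,0.2,-3.9],"fingers": -1},
  {"angular": [0,0,0],"dp": [-0.5,0.2,-4.0],"fingers": -1},
  {"angular": [0,0,0],"dp": [-0.5,0.2,-4.1],"fingers": -1},
  {"angular": [0,0,0],"dp": [-0.5,0.2,-4.1],"fingers": -1},
])

```text
t: 4.83
ee_pos: [693.2, 27.9, 27.1]
orientation: [-62.0, 89.6, 14.2]
ft_force: [-6.5, 1.8, 10.0]
opening: -0.1
```

Call:
drive_tool([
  {"angular": [0,0,0],"dp": [0,0,3.5],"fingers": -1},
  {"angular": [0,0,0],"dp": [0,0,4],"fingers": -1},
  {"angular": [0,0,0],"dp": [-5.2,-22.4,4],"fingers": -1},
  {"angular": [0,0,0],"dp": [-5.2,-22.4,4],"fingers": -1},
  {"angular": [0,0,0],"dp": [-5.2,-22.4,4],"fingers": -1},
  {"angular": [0,0,0],"dp": [-5.2,-22.4,4],"fingers": -1},
  {"angular": [0,0,0],"dp": [-5.2,-22.4,4],"fingers": -1},
  {"angular": [0,0,0],"dp": [-5.2,-22.4,4],"fingers": -1},
])

```text
t: 5.5
ee_pos: [640.3, -201.0, 68.5]
orientation: [-80.7, 89.5, -4.7]
ft_force: [0.1, -0.0, -0.0]
opening: -0.3
```

Call:
drive_tool([
  {"angular": [0,0,0],"dp": [0,-0.2,-0.1],"fingers": -1},
  {"angular": [0,0,0],"dp": [0,-0.2,-0.1],"fingers": -1},
])

```text
t: 5.67
ee_pos: [640.2, -205.5, 68.4]
orientation: [-83.7, 89.4, -7.9]
ft_force: [-0.7, 0.4, 0.4]
opening: -0.3
```

Call:
drive_tool([
  {"angular": [0,0,0],"dp": [0,0.9,-2.0],"fingers": -1},
  {"angular": [0,0,0],"dp": [0,0.9,-3.6],"fingers": -1},
  {"angular": [0,0,0],"dp": [0,0.9,-4.0],"fingers": -1},
  {"angular": [0,0,0],"dp": [0,0.9,-4.1],"fingers": -1},
  {"angular": [0,0,0],"dp": [0,0.9,-4.2],"fingers": -1},
  {"angular": [0,0,0],"dp": [0,0.9,-4.3],"fingers": -1},
  {"angular": [0,0,0],"dp": [0,0.9,-4.3],"fingers": -1},
])

```text
t: 6.25
ee_pos: [641.4, -195.9, 26.6]
orientation: [-82.6, 89.3, -6.8]
ft_force: [-0.3, 0.8, 1.5]
opening: 0.1
```

Call:
drive_tool([
  {"angular": [0,0,0],"dp": [0,0,-0.1],"fingers": -1},
  {"angular": [0,0,0],"dp": [0,0,-0.2],"fingers": -1},
  {"angular": [0,0,0],"dp": [0,0,-0.3],"fingers": -1},
  {"angular": [0,0,0],"dp": [0,0,-0.3],"fingers": -1},
])

```text
t: 6.58
ee_pos: [642.1, -196.2, 24.1]
orientation: [-82.9, 89.2, -7.1]
ft_force: [0.2, 0.9, 3.8]
opening: 0.3
```

Call:
drive_tool([
  {"angular": [0,0,0],"dp": [0,0,-0.2],"fingers": -1},
  {"angular": [0,0,0],"dp": [0,0,-0.3],"fingers": -1},
  {"angular": [0,0,0],"dp": [0,0,-0.4],"fingers": -1},
  {"angular": [0,0,0],"dp": [0,0,-0.4],"fingers": -1},
])

```text
t: 6.92
ee_pos: [642.3, -196.3, 21.2]
orientation: [-83.2, 89.1, -7.4]
ft_force: [-2.9, 1.2, 8.0]
opening: -0.1
```

The far-right corner gives: it sank 6 mm to a stop. I'll lift and go above its leaf.

Call:
drive_tool([
  {"angular": [0,0,0],"dp": [0,0,1],"fingers": -1},
  {"angular": [0,0,0],"dp": [0,0,4],"fingers": -1},
  {"angular": [0,0,0],"dp": [0,0,5.5],"fingers": -1},
  {"angular": [0,0,0],"dp": [-4.5,3.3,5.5],"fingers": -1},
  {"angular": [0,0,0],"dp": [-4.5,3.3,5.5],"fingers": -1},
  {"angular": [0,0,0],"dp": [-4.5,3.3,5.5],"fingers": -1},
  {"angular": [0,0,0],"dp": [-4.5,3.3,5.5],"fingers": -1},
])

```text
t: 7.5
ee_pos: [596.8, -163.2, 76.4]
orientation: [-85.1, 89.1, -9.2]
ft_force: [0.3, 0.7, 0.5]
opening: -0.1
```

Run:
```python
from h import *
print(r.observe()["ee_pos"],r.observe()["orientation"])
im=cams.capture("side");im2=cams.capture("scene")
for q in ["shim_far_right_tip","objective"]:
  for c in ["scene","side"]:
    print(q,c,[(round(d["p"],2),np.round(d["at"]).tolist()) for d in models.recognise(c,q)[:2]])
for c,im_,old in [("side",im,"side"),("scene",im2,"scene")]:
    o=cv2.imread(f"pics/{old}.png"); print(c,[toworld(c,(100,100),27)[0].round(1)])
cv2.imwrite("pics/b.png",np.hstack([cv2.resize(im[170:350,170:390],None,fx=1.8,fy=1.8),cv2.resize(im2[150:330,140:340],None,fx=1.8,fy=1.8)]))
```

```text
[ 596.81176143 -163.17945089   76.36153115] [-85.06846013  89.12230138  -9.23299354]
shim_far_right_tip scene [(0.72, [590.0, -184.0, 40.0])]
shim_far_right_tip side [(0.7, [594.0, -178.0, 36.0])]
objective scene [(0.42, [581.0, -40.0, 60.0])]
objective side [(0.64, [577.0, -45.0, 51.0])]
side [array([218.4, 482.7,  27. ])]
scene [array([  18. , -170.4,   27. ])]
```

View pics/b.png

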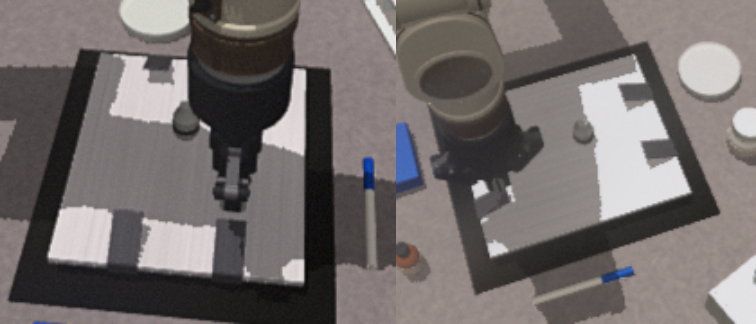

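The crops show the closed fingers over the far-right leaf, at about (232,195) on the left and (490,190) on the right. The plate and objective look unmoved. I'll press the leaf now.

Call:
drive_tool([
  {"angular": [0,0,0],"dp": [0,0,-2.5],"fingers": -1},
  {"angular": [0,0,0],"dp": [0,0,-3.3],"fingers": -1},
  {"angular": [0,0,0],"dp": [0,0,-3.8],"fingers": -1},
  {"angular": [0,0,0],"dp": [0,0,-4.2],"fingers": -1},
  {"angular": [0,0,0],"dp": [0,0,-4.6],"fingers": -1},
  {"angular": [0,0,0],"dp": [0,0,-5.0],"fingers": -1},
  {"angular": [0,0,0],"dp": [0,0,-5.3],"fingers": -1},
  {"angular": [0,0,0],"dp": [0,0,-5.6],"fingers": -1},
])

```text
t: 8.47
ee_pos: [599.1, -162.8, 25.4]
orientation: [-77.8, 88.9, -2.0]
ft_force: [-12.3, 6.5, 42.3]
opening: 0.0
```

Call:
drive_tool([
  {"angular": [0,0,0],"dp": [-0.1,0,-0.1],"fingers": -1},
  {"angular": [0,0,0],"dp": [-0.1,0,-0.1],"fingers": -1},
])

```text
t: 8.63
ee_pos: [598.7, -162.8, 27.7]
orientation: [-78.9, 88.7, -3.0]
ft_force: [-1.4, 1.3, 6.8]
opening: 0.1
```

Call:
drive_tool([
  {"angular": [0,0,0],"dp": [0,0,-0.3],"fingers": -1},
  {"angular": [0,0,0],"dp": [0,0,-0.3],"fingers": -1},
  {"angular": [0,0,0],"dp": [0,0,-0.3],"fingers": -1},
])

```text
t: 8.88
ee_pos: [598.8, -162.7, 26.8]
orientation: [-79.2, 88.7, -3.3]
ft_force: [-4.0, 1.6, 10.1]
opening: 0.1
```

Call:
drive_tool([
  {"angular": [0,0,0],"dp": [0,0,-0.2],"fingers": -1},
  {"angular": [0,0,0],"dp": [0,0,-0.2],"fingers": -1},
  {"angular": [0,0,0],"dp": [0,0,-0.2],"fingers": -1},
])

```text
t: 9.13
ee_pos: [598.9, -162.7, 26.9]
orientation: [-79.5, 88.7, -3.7]
ft_force: [-3.4, 1.1, 11.1]
opening: 0.0
```

Call:
drive_tool([
  {"angular": [0,0,0],"dp": [0,0,-0.35],"fingers": -1},
  {"angular": [0,0,0],"dp": [0,0,-0.35],"fingers": -1},
  {"angular": [0,0,0],"dp": [0,0,-0.35],"fingers": -1},
])

```text
t: 9.38
ee_pos: [598.9, -162.7, 26.6]
orientation: [-80.1, 88.6, -4.2]
ft_force: [-5.4, 1.6, 15.5]
opening: -0.6
```

Run:
```python
from h import *
for i in range(6):
    w=cams.capture(["wrist","side"][i%2]); s=r.observe();print(np.round(s["ee_pos"],1),np.round(s["ft_force"],1))
    if i==0: a=w
    if i==1: b=w
cv2.imwrite("pics/c.png",np.hstack([cv2.resize(b[220:330,220:360],None,fx=3,fy=3),cv2.resize(a,(420,330))])[:, :800])
for q in ["objective","specimen_jar","petri_dish","pen","shim_far_right_tip"]:
    print(q,[(round(d["p"],2),np.round(d["at"]).tolist()) for d in models.recognise("side",q)[:1]])
```

```text
[ 598.9 -162.7   26.6] [-5.3  1.9 16.6]
[ 599.  -162.7   26.6] [-5.2  1.9 15.2]
[ 598.9 -162.7   26.6] [-5.   2.  15.5]
[ 598.9 -162.7   26.6] [-5.5  2.3 15.8]
[ 598.9 -162.7   26.6] [-5.7  2.9 15.7]
[ 598.9 -162.7   26.6] [-5.9  2.3 15.3]
objective [(0.56, [574.0, -44.0, 56.0])]
specimen_jar [(0.63, [538.0, -103.0, 28.0])]
petri_dish [(0.82, [561.0, 158.0, 17.0])]
pen [(0.97, [731.0, -143.0, 9.0])]
shim_far_right_tip [(0.59, [590.0, -186.0, 21.0])]
```

View pics/c.png

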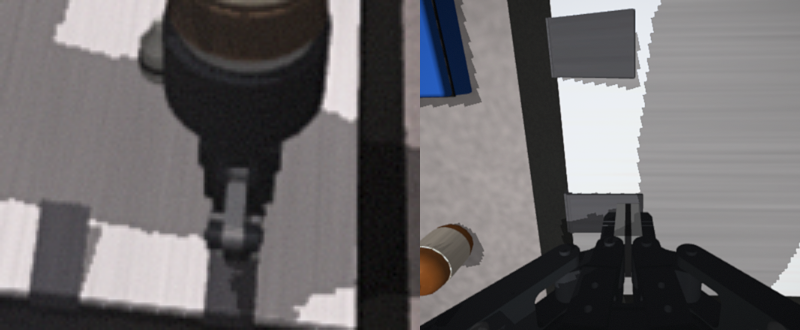

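Call:
drive_tool([
  {"angular": [0,0,0],"dp": [-0.15,0.05,-0.35],"fingers": -1},
  {"angular": [0,0,0],"dp": [-0.15,0.05,-0.35],"fingers": -1},
  {"angular": [0,0,0],"dp": [-0.15,0.05,-0.35],"fingers": -1},
])

```text
t: 10.18
ee_pos: [598.8, -162.7, 26.7]
orientation: [-82.1, 88.4, -6.3]
ft_force: [-3.3, 2.3, 14.3]
opening: 0.1
```

Run:
```python
from h import *
b=cams.capture("side");o=cv2.imread("pics/side.png");s=cams.capture("scene");so=cv2.imread("pics/scene.png")
for i in range(2):
    st=r.observe();print(np.round(st["ee_pos"],1),np.round(st["ft_force"],1),st["t"])
cv2.imwrite("pics/d.png",np.vstack([np.hstack([cv2.resize(x[190:340,180:380],None,fx=2,fy=2) for x in (o,b)]),np.hstack([cv2.resize(x[170:310,150:350],None,fx=2,fy=2) for x in (so,s)])]))
# plate left/near corner shifts: template match of patches
for c,A,B,pts in [("side",o,b,[(213,318),(338,322),(342,206),(226,203),(375,285)]),("scene",so,s,[(303,262),(276,185),(190,290),(262,305)])]:
    for u,v in pts:
        t=A[v-7:v+8,u-7:u+8];R=cv2.matchTemplate(B[v-13:v+14,u-13:u+14],t,cv2.TM_CCOEFF_NORMED);_,p,_,l=cv2.minMaxLoc(R);print(c,(u,v),np.subtract(l,6),round(p,2))
```

```text
[ 598.8 -162.6   26.7] [-3.7  1.4 14.7] 10.2833
[ 598.8 -162.6   26.7] [-3.7  1.4 14.7] 10.2833
side (213, 318) [-2  0] 1.0
side (338, 322) [0 3] 0.98
side (342, 206) [0 0] 1.0
side (226, 203) [-2  6] 0.83
side (375, 285) [ 0 -2] 0.96
scene (303, 262) [0 0] 1.0
scene (276, 185) [ 0 -2] 0.88
scene (190, 290) [0 1] 0.98
scene (262, 305) [ 3 -1] 0.74
```

View pics/d.png

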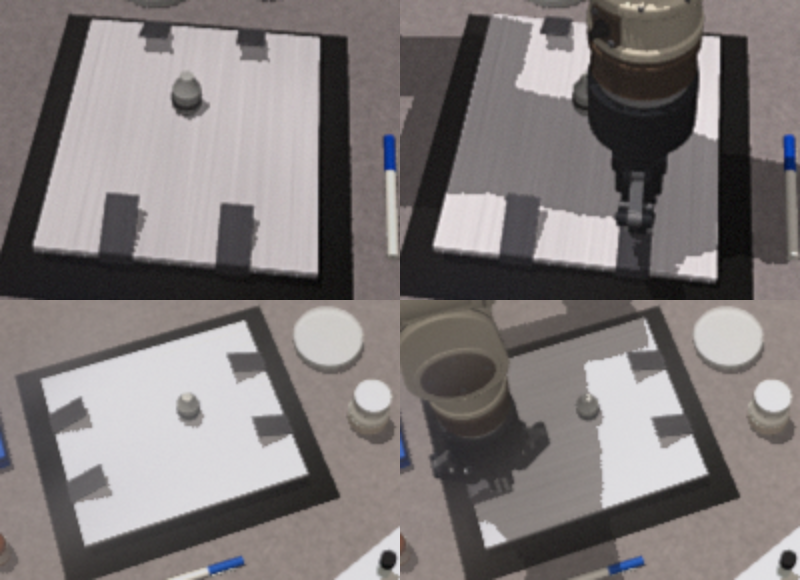

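The plate sits where it was, apart from the far-right corner sinking by about 3 px as expected. The leaf is held flat at about 15 N and the reading is steady. Handing in.

```bash
python3 -c "
from cell import order;print(order.sign_off())"
```

```text
the job is handed in; nothing more can be done
None
```

The far-right corner is the one that gives. I handed the job in at about 10.3 s, with the closed fingertips still holding that corner's shim leaf flat.

- **Finding the corner:** The near-left corner was solid at 5 N and the far-left at 10 N, both staying at z 27.1 mm. The far-right corner sank from about 27 to 21 mm and stopped hard. I did not press the near-right corner, as the slack one was already found.
- **Holding the leaf:** The last readings were a steady 14.7 N downward at z 26.7 mm. A further 4 N had moved the tip only 0.3 mm, so it is against a hard stop. That height is about 1 mm above my estimate for a flat leaf, which I put down to the tool leaning about 1.5°. In the pictures the leaf looked flat, but the fingers partly hide it.
- **Overshoot:** The first press on the leaf overshot. The reading peaked at 42 N for a moment, above the 20 N given as harmless for the leaf, before I backed it off to 7 N and then built it up again. The fingertips, not the gripper body, were in contact.
- **Sideways push:** About 4 N of sideways force remained at the end.
- **Surroundings:** Comparing pictures from before and after, the clear views of the plate's corners and edges show no shift beyond the corner sinking. A few match points were unclear because of the arm and its shadow. The objective, pen, dish and jar look unmoved in the pictures. I did not check the slide box or bottle afterwards, but the arm never came down near them.

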